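# Flip the tea caddy open

### The arm

A 7-joint arm with a two-finger parallel gripper is mounted at the origin on the work surface. World frame = base frame: x ahead of the robot, y to its left, z up, the work surface at z = 0. Lengths are in m, angles in rad, forces in N, time in s.
With the tool pointing down it reaches from about 0.425 to 0.875 m from the base axis. Payload 9.9 kg.
Tool frame: the origin (TCP) lies midway between the tips of the shut fingers; the grasp point (between the pads) lies behind it (grasp_offset is the z of the grasp point in the tool frame, in m); z points along the fingers, y is the line along which they close (so a half turn about z gives the same grasp; the last joint's range is limited). The gripper opens to 85 mm and grips with 20 to 120 N. Pads are 22 mm wide; open, the fingers measure 114 mm over their backs; the gripper's body (76 mm by 85 mm) begins 54 mm behind the grasp point. The pads swing forward as they close: fully open they stand 13 mm farther back than shut.
Start: joints at [1.018, 0.576, 0.025, 1.437, -0.015, 1.129, -0.057], TCP at [0.305, -0.602, 0.231] pointing down, gripper open.
Joint ranges: [-2.76, 2.76], [-0.34, 2.15], [-1.52, 1.57], [0.19, 2.46], [-1.09, 4.23], [0.17, 1.99], [-2.82, 2.82]. Speed limits (rad/s): [2.22, 2.22, 3.01, 3.01, 3.14, 3.14, 3.14].

### API

Orientations are given as a unit quaternion [x, y, z, w].
In Python, from cell import state, grab_frame, get_calibration, hand_in, grasp_offset gives the robot as it stands.
- The arm moves only by the tool send_rows, never from a script. Its argument "steps" is a list of rows, each a list of 3 entries, a list of its own where there are three numbers: the turn, a rotation vector about the tool's x, y, z in degrees, then the shift along the tool's x, y, z in mm, then the finger opening in mm, from 0 to 85.4. In form: [[[rx, ry, rz], [x, y, z], claw], ...]. A call has 1 to 10 rows; each row shifts and turns the commanded pose from where the row before left it, along the tool's axes as they then stand; what a row does not reach is not made up. A row lasts 1/8 s, in which the tool goes at most 62.5 mm and 10.7 degrees, less where a joint would pass 70% of its speed; a pose out of reach is approached as far as the arm can. A call is refused whole if a number of a shift passes 62.5 or a number of a turn 10.7, either way. A call with a gripper value outside its range is refused whole. The fingers move at their own pace and stop on an object; the grip force is fixed at half the most. Time passes only in rows, so rows that do not move let the fingers close. It gives the time, the measured TCP pose, the force, the opening and the grip force at its end, in the units of the state.
- state(): the state, without advancing time (a new reading comes with each control period).
- grab_frame(name): name is "scene" or "top"; returns the picture (400x640x3 uint8, blue, green, red); there is no depth.
- get_calibration(name): a dict with "fx", "fy", "cx", "cy" (pixels), "position" and "rotation" of the camera in the world. Camera axes: x right, y down, z forward; pixel columns grow to the right and rows downward; lengths in m; the calibration is good to about 2 mm. A picture is of the moment at which its call begins. get_calibration takes no time and is no camera call.
- hand_in(): hands the job in; it is judged then, once.
The state is a dict: "clock": time; "qpos": joint angles; "qvel": joint speeds; "tau": joint torques, N m; "position": TCP position; "ee_rot": TCP orientation; "contact_force": force on the tool from outside, world axes, zero at the start; "wrist_torque": the same for the moment, N m; "gripper_width": finger opening in m; "grip_force": force on a finger pad.
Only numpy, scipy, OpenCV 4.12 (cv2) and the standard library are available. Lean on these libraries where they do the work, as an engineer would, in place of code of your own. Each camera call takes 0.05 s, during which the arm holds its last target. There are 200 camera calls.

### The job

The white sugar shaker stands in the way in front of the wooden tea caddy. First push it along the counter to the caddy's left or right, upright and without taking it between the fingers, until no part of it is in front of the caddy. Then push the caddy's lid up by its front lip with the fingertips and tip it over backwards past upright, so that it stays open by itself; leave everything else where it is.

Things in the scene. Friction and masses are not known exactly. Their poses are not given: they have to be found in the camera images.
- caddy: Wooden tea caddy fixed to the counter: an open box 100 mm deep (its x), 120 mm wide (its y), 72 mm high, walls 7 mm, with a flat hinged wooden lid 8 mm thick on top. Origin at the centre of its underside, z up. Its front faces its own -x, roughly towards the robot; the hinge runs along its back (+x) top edge. Tea sachets inside.
- hinge (a point): Fixed point in the middle of the lid's hinge line: 50 mm behind the caddy's centre (its +x), 72 mm above the counter. The hinge line is the caddy's y.
- lip (a point): Middle of the lid's lower front edge, moving with the lid. The lid is 125 mm from hinge to this edge, 120 mm wide. Shut, its underside is 72 mm above the counter and its front 25 mm overhang the front wall, a lip a fingertip fits under. At angle q the edge lies 125 mm x cos q in front of the hinge (caddy -x) and 125 mm x sin q above it.
- caddy_lid (a joint): Lid angle in rad: 0 shut, pi/2 upright, stop at 1.95. The hinge is loose and the lid (0.18 kg) falls shut below about 1.57 and falls open to the stop beyond; about 1 N under the lip raises it.
- shaker: White plastic sugar shaker, loose, about 0.25 kg, round: 72 mm across for its lowest 30 mm, tapering to 56 mm, 90 mm high. Origin at the centre of its underside. At the start its axis is 55 to 70 mm in front of the lip's edge. It is clear of the caddy's front once its axis is over 96 mm to the side of the caddy's middle line (caddy y). Pushed within 30 mm of the counter it slides without tipping.
- mug_tree: Wooden mug tree, loose, 300 mm high, foot 156 mm across, four pegs, with two white mugs hung on opposite sides reaching 100 mm from the post along its y. Origin at the centre of the foot. Beside the caddy, on either side. Bystander.
- jar: Closed glass jar with a silver lid, loose, 86 mm across, 140 mm high. Origin at the centre of its underside. Beside the caddy, on the side away from the mug tree. Bystander.
- saucer: White ceramic saucer, loose, 140 mm across, 18 mm high. Origin at the centre of its underside. Nearer the robot than the caddy, well off to one side. Bystander.
- teaspoon: Stainless teaspoon lying on the counter, loose, 140 mm long along its x. Origin near its middle on the counter. On the other side from the saucer. Bystander.
Things that resemble listed ones, but are neither listed nor needed, are in the scene too. Several things look just like the caddy: the one meant starts farthest from the robot's base.

How it is judged:
By the outcome, as a careful person would: the job done as asked, in the order asked, and still so for the second after the job is handed in, with the robot touching nothing.
It also fails if it takes over 58 s, if anything falls off the work surface, if the arm or the gripper's body presses on something with over 40 N, if the wrist force passes 120 N, or if a joint passes its speed limit or range.

## Working session

There is one attempt and no reset: what is moved stays moved. The work goes in short steps, Python scripts to look and compute and a tool call to move; the robot and the scene stay as the last step left them, time stands still between calls to the robot, and variables do not carry over. Pictures are saved under pics/ and viewed, at most 10 in all, crops included, and the job is handed in when it is done.

Besides the shell and the picture viewer there is one more tool, called after ">>>" as name(argument=value, ...), one argument or row to a line, values as JSON. send_rows: Moves the arm, as the interface text tells. Its arguments: {"type":"object","properties":{"steps":{"type":"array","items":{"type":"array"}}},"required":["steps"]}

```bash
mkdir -p pics; cat > h.py <<'E'
import numpy as np, cv2
from cell import *
from scipy.spatial.transform import Rotation as R
def ray(n,u,v,z):
    c=get_calibration(n); d=np.array(c["rotation"])@[(u-c["cx"])/c["fx"],(v-c["cy"])/c["fy"],1]
    p=np.array(c["position"]); return p+d*(z-p[2])/d[2]
def proj(n,P):
    c=get_calibration(n); q=np.array(c["rotation"]).T@(np.array(P)-c["position"])
    return q[0]/q[2]*c["fx"]+c["cx"],q[1]/q[2]*c["fy"]+c["cy"]
E
python3 - <<'E'
from h import *
for n in("scene","top"):
    cv2.imwrite(f"pics/{n}0.png",grab_frame(n)); c=get_calibration(n); print(n,c)
s=state(); print(s["position"],s["ee_rot"],s["clock"],grasp_offset)
E
```

```text
scene {'fx': 383.76509811046844, 'fy': 383.76509811046844, 'cx': 315.1147569373716, 'cy': 202.62574669033367, 'position': array([1.0657213 , 0.08699926, 0.78694794]), 'rotation': array([ 0.61908452,  0.71210927, -0.25344239, -0.21307675])}
top {'fx': 477.56407972072515, 'fy': 477.56407972072515, 'cx': 323.82847581206084, 'cy': 202.78861695622365, 'position': array([0.25307698, 0.01924243, 1.32033385]), 'rotation': array([-0.69605846,  0.71167522, -0.07344212,  0.06022673])}
[ 0.30478247 -0.60178425  0.2304946 ] [ 9.72646987e-01  2.32286920e-01 -2.25310953e-04 -7.58075222e-04] 0.1 -0.0187
```

View pics/scene0.png

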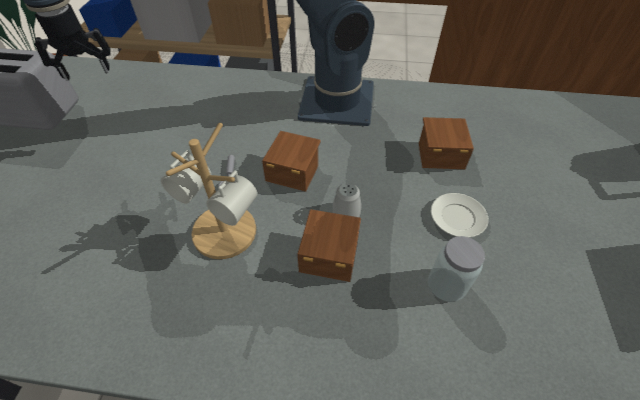

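View pics/top0.png

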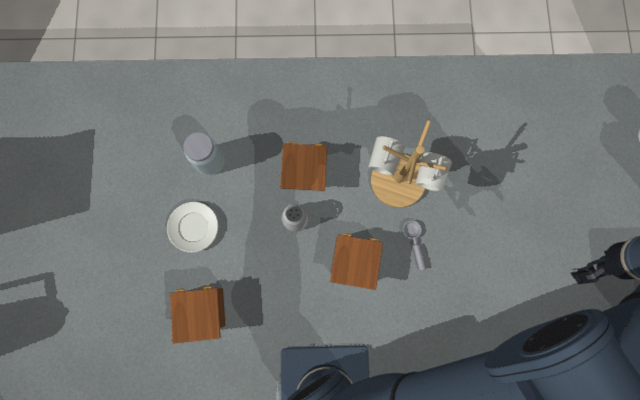

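Top view: three caddies at pixels (304,167), (356,261) and (197,315). The one at (304,167) lies farthest from the base at the bottom (~(325,380)), and the shaker at (293,217) stands in front of it, so that is the one meant. The mug tree is at (400,180), the jar at (200,148), the saucer at (192,227) and a spoon-like thing at (415,240).

```bash
sed -i 's/np.array(c\["rotation"\])/R.from_quat(c["rotation"]).as_matrix()/' h.py
python3 - <<'E'
from h import *
im=cv2.imread("pics/top0.png"); hsv=cv2.cvtColor(im,cv2.COLOR_BGR2HSV)
m=cv2.inRange(hsv,(2,120,50),(14,255,255))
cs,_=cv2.findContours(m,0,2)
for c in cs:
    if cv2.contourArea(c)<500: continue
    r=cv2.minAreaRect(c); b=cv2.boxPoints(r)
    P=np.array([ray("top",*p,.08) for p in b])
    print(np.round(r[0]), np.round(P.mean(0),4), np.hypot(*P.mean(0)[:2]).round(3)); print(b.round(1).tolist(), P[:,:2].round(4).tolist(), [np.linalg.norm(P[i]-P[i-1]).round(4) for i in range(4)])
for nm,u,v,z in [("shaker top",293,213,.09),("jar",199,146,.14),("saucer",192,226,.018),("foot",398,186,.02),("base",325,375,0.0),("spoonbowl",413,229,0.01),("spoonend",421,268,0.01)]: print(nm,ray("top",u,v,z).round(4))
print("shaker scene",ray("scene",347,190,.09))
a=cv2.resize(im[100:280,250:450],None,fx=3,fy=3,interpolation=cv2.INTER_CUBIC); cv2.imwrite("pics/crop.png",a)
E
```

```text
[197. 315.] [0.2104 0.3187 0.08  ] 0.382
[[167.3000030517578, 293.0], [221.8000030517578, 286.8999938964844], [227.3000030517578, 336.5], [172.8000030517578, 342.6000061035156]] [[0.2656, 0.396], [0.2775, 0.2585], [0.1549, 0.2427], [0.1437, 0.3777]] [np.float64(0.1233), np.float64(0.138), np.float64(0.1237), np.float64(0.1354)]
[356. 262.] [ 0.3346 -0.0871  0.08  ] 0.346
[[329.3999938964844, 281.3999938964844], [337.29998779296875, 234.10000610351562], [383.1000061035156, 241.6999969482422], [375.20001220703125, 289.0]] [[0.285, -0.0164], [0.4066, -0.0402], [0.384, -0.159], [0.263, -0.133]] [np.float64(0.1187), np.float64(0.1239), np.float64(0.1209), np.float64(0.1238)]
[303. 167.] [0.5907 0.0453 0.08  ] 0.592
[[280.3999938964844, 187.8000030517578], [282.79998779296875, 143.3000030517578], [326.5, 145.60000610351562], [324.20001220703125, 190.10000610351562]] [[0.5334, 0.1074], [0.6566, 0.1003], [0.6479, -0.018], [0.5248, -0.0087]] [np.float64(0.1165), np.float64(0.1235), np.float64(0.1186), np.float64(0.1235)]
shaker top [0.4631 0.0744 0.09  ]
jar [0.6338 0.3109 0.14  ]
saucer [0.4451 0.3544 0.018 ]
foot [ 0.5455 -0.2169  0.02  ]
base [ 0.0441 -0.0007  0.    ]
spoonbowl [ 0.4248 -0.2539  0.01  ]
spoonend [ 0.3171 -0.2695  0.01  ]
shaker scene [0.46626269 0.07018907 0.09      ]
```

View pics/crop.png

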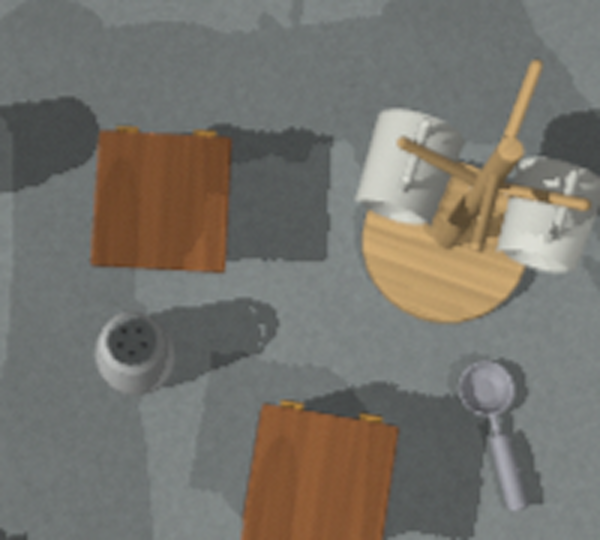

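The crop shows the chosen caddy with its brass hinges on the far side and its front facing the robot. The shaker is directly in front, slightly left of the middle line. I'll push it left: that side is free up to the saucer, and the mug tree is on the right.

```bash
cat >> h.py <<'E'
import json,os
YAW=-0.07
CX=np.array([np.cos(YAW),np.sin(YAW),0]); CY=np.array([-np.sin(YAW),np.cos(YAW),0]); Z=np.array([0,0,1.])
HINGE=np.array([.652,.041,.072]); LIP=HINGE-.125*CX
def Rt(x,side=0,fwd=0):  # base: tool x along x, pointing down; then tilts (deg) about tool x (side), y (fwd)
    x=np.array(x)/np.linalg.norm(x); z=-Z; y=np.cross(z,x)
    return R.from_matrix(np.c_[x,y,z])*R.from_euler("y",fwd,degrees=True)*R.from_euler("x",side,degrees=True)
def go(pos,rot=None):
    s=state(); c=R.from_quat(s["ee_rot"]); 
    print("pos",np.round(s["position"],4),"q",np.round(s["qpos"],3),"t",s["clock"])
    print("shift mm",np.round(c.inv().apply(np.array(pos)-s["position"])*1e3,1),"(tool now)")
    if rot is not None: print("turn deg",np.round((c.inv()*rot).as_rotvec(degrees=True),1),"shift after turn",np.round(rot.inv().apply(np.array(pos)-s["position"])*1e3,1))
    json.dump([list(map(float,s["qpos"])),list(map(float,s["position"])),list(map(float,s["ee_rot"]))],open("log.jsonl","a")); open("log.jsonl","a").write("\n")
E
python3 -c "
from h import *
print(LIP); go(LIP)"
```

```text
[0.52730612 0.04974286 0.072     ]
pos [ 0.3048 -0.6018  0.2305] q [ 1.018  0.576  0.025  1.438 -0.015  1.129 -0.056] t 0.1
shift mm [ 492.9 -480.4  159.2] (tool now)
```

>>> send_rows(
  steps=[
    [[0,0,0],[31,-41,0],0],
    [[0,0,0],[31,-41,0],0],
    [[0,0,0],[31,-41,0],0],
    [[0,0,0],[31,-41,0],0],
    [[0,0,0],[31,-41,0],0],
    [[0,0,0],[31,-41,0],0],
    [[0,0,0],[31,-41,0],0],
    [[0,0,0],[0,0,0],0],
  ],
)

```text
clock: 1.1
position: [0.3695, -0.2445, 0.2314]
ee_rot: [0.972, 0.235, 0.0, -0.001]
contact_force: [-0.1, -0.6, 0.3]
gripper_width: -0.0001
grip_force: 0.0
```

```bash
python3 -c "
from h import *
go([.455,-.03,.2],Rt(CX,25,0))"
```

```text
pos [ 0.3695 -0.2445  0.2314] q [ 0.525  0.234 -0.056  2.014  0.015  0.895 -0.636] t 1.1
shift mm [ 174.1 -151.7   31.6] (tool now)
turn deg [24.3  6.8 30.7] shift after turn [  70.2 -186.1  121.4]
```

>>> send_rows(
  steps=[
    [[0,0,0],[35,-30,0],0],
    [[0,0,0],[35,-30,0],0],
    [[0,0,0],[35,-30,0],0],
    [[0,0,0],[35,-30,0],0],
    [[0,0,0],[35,-30,0],0],
    [[6.1,1.7,7.7],[0,0,0],0],
    [[6.1,1.7,7.7],[0,0,0],0],
    [[6.1,1.7,7.7],[0,0,0],0],
    [[6.1,1.7,7.7],[0,0,0],0],
    [[0,0,0],[0,0,0],0],
  ],
)

```text
clock: 2.35
position: [0.4568, -0.0381, 0.2303]
ee_rot: [0.975, -0.04, 0.008, -0.216]
contact_force: [0.2, 0.5, 0.1]
gripper_width: 0.0001
grip_force: 0.0
```

```bash
python3 -c "
from h import *
p=np.array([.466,.071,0])-CY*.085+Z*.018
print(p); go(p,Rt(CX,25,0)); np.save('p.npy',p)"
```

```text
[ 0.46005486 -0.01379184  0.018     ]
pos [ 0.4568 -0.0381  0.2303] q [ 0.421  0.336 -0.153  1.972 -0.459  0.979 -1.093] t 2.35
shift mm [  1.8  67.5 202.8] (tool now)
turn deg [ 0.  -0.2 -0.7] shift after turn [  1.5  67.6 202.7]
```

>>> send_rows(
  steps=[
    [[0,0,0],[1,17,51],0],
    [[0,0,0],[1,17,51],0],
    [[0,0,0],[1,17,51],0],
    [[0,0,0],[0,11,35],0],
    [[0,0,0],[0,5,15],0],
    [[0,0,0],[0,0,0],0],
  ],
)

```text
clock: 3.1
position: [0.462, -0.0094, 0.0184]
ee_rot: [0.976, -0.036, 0.007, -0.217]
contact_force: [0.2, -0.1, 0.1]
gripper_width: 0.0001
grip_force: 0.0
```

```bash
python3 -c "
from h import *
go(np.load('p.npy'),Rt(CX,25,0))
a=grab_frame('top')[100:300,200:430]; b=grab_frame('scene')[130:310,230:460]
a=cv2.resize(a,(460,400)); b=cv2.resize(b,(340,266)); 
o=np.zeros((400,800,3),np.uint8); o[:,:460]=a; o[:266,460:]=b; cv2.imwrite('pics/d1.png',o)"
```

```text
pos [ 0.462  -0.0094  0.0184] q [ 0.443  0.691 -0.291  2.175 -0.625  0.434 -0.847] t 3.1
shift mm [-1.6  4.3 -1.6] (tool now)
turn deg [-0.  -0.  -0.2] shift after turn [-1.6  4.3 -1.6]
```

View pics/d1.png

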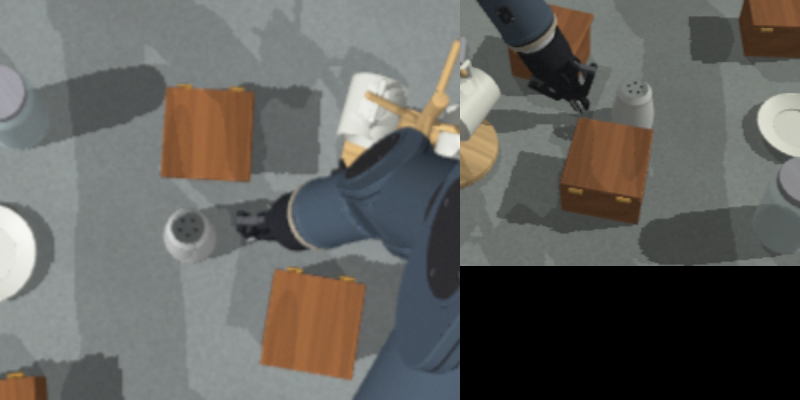

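Top crop: the tip is to the right of the shaker (shaker at crop (189,235), tip at (242,225)), and both are upright and clear. Now I push left slowly.

>>> send_rows(
  steps=[
    [[0,0,0],[0,-9.1,4.2],0],
    [[0,0,0],[0,-9.1,4.2],0],
    [[0,0,0],[0,-7.2,3.4],0],
    [[0,0,0],[0,-7.2,3.4],0],
    [[0,0,0],[0,-7.2,3.4],0],
    [[0,0,0],[0,-7.2,3.4],0],
    [[0,0,0],[0,-7.2,3.4],0],
    [[0,0,0],[0,-7.2,3.4],0],
    [[0,0,0],[0,-7.2,3.4],0],
    [[0,0,0],[0,-7.2,3.4],0],
  ],
)

```text
clock: 4.45
position: [0.4686, 0.0736, 0.0188]
ee_rot: [0.976, -0.038, 0.008, -0.216]
contact_force: [0.9, -3.6, 3.2]
gripper_width: 0.0003
grip_force: 1.9
```

```bash
cat >> h.py <<'E'
def shaker():
    im=grab_frame("top"); hsv=cv2.cvtColor(im,cv2.COLOR_BGR2HSV); 
    m=cv2.inRange(hsv,(0,0,120),(180,45,255)); m[:195]=0; m[300:]=0; m[:,:222]=0; m[:,345:]=0
    cs,_=cv2.findContours(m,0,2); c=max(cs,key=cv2.contourArea); (u,v),r=cv2.minEnclosingCircle(c)
    p=ray("top",u,v,.03); print("shaker px",round(u),round(v),round(r),p.round(4),"caddy xy from lip",((p-LIP)@CX).round(4),((p-LIP)@CY).round(4)); return im
E
python3 -c "
from h import *
go(np.load('p.npy')); print(state()['contact_force'])
im=shaker(); cv2.imwrite('pics/d2.png',cv2.resize(im[120:280,150:350],None,fx=3,fy=3))"
```

```text
pos [0.4686 0.0736 0.0188] q [ 0.308  0.687 -0.354  2.213 -0.717  0.33  -0.928] t 4.45
shift mm [ -1.7  79.9 -36.4] (tool now)
[ 0.86539095 -3.56879728  3.22145819]
shaker px 283 247 80 [0.3808 0.1052 0.03  ] caddy xy from lip -0.15 0.045
```

View pics/d2.png

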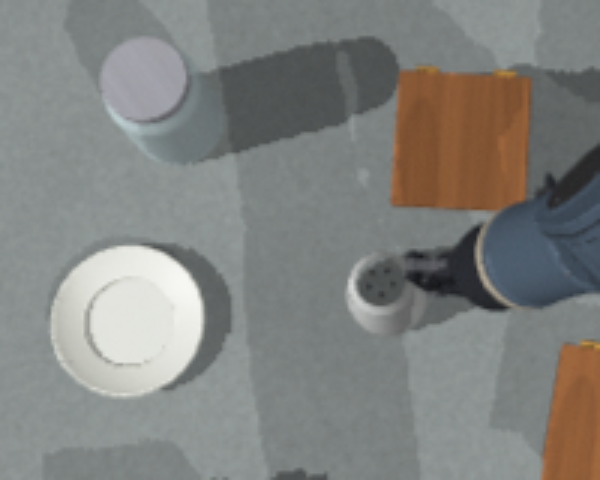

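The shaker has slid left and is upright: its top disc is at crop (379,281), i.e. pixel (276.5,213.5). The fingers touch it slightly behind its centre.

```bash
python3 -c "
from h import *
for q in [(276.5,213.5,.09),(277.6,216.8,.04)]:
    p=ray('top',*q); print(p,(p-LIP)@CX,(p-LIP)@CY)
s=state()['position']; print((s-LIP)@CX,(s-LIP)@CY)"
```

```text
[0.46268856 0.11741892 0.09      ] -0.06919277716435432 0.06299078753701648
[0.4620747 0.1184787 0.04     ] -0.06987924911160817 0.06400504074993432
-0.06046034505803677 0.021022591864270725
```

The tool is about 8 mm too far back, so I back off, recentre and carry on pushing.

>>> send_rows(
  steps=[
    [[0,0,0],[0,7.2,-3.4],0],
    [[0,0,0],[-10,0,0],0],
    [[0,0,0],[0,-7.2,3.4],0],
    [[0,0,0],[0,-7.2,3.4],0],
    [[0,0,0],[0,-7.2,3.4],0],
    [[0,0,0],[0,-7.2,3.4],0],
    [[0,0,0],[0,-7.2,3.4],0],
    [[0,0,0],[0,-7.2,3.4],0],
    [[0,0,0],[0,-7.2,3.4],0],
    [[0,0,0],[0,-7.2,3.4],0],
  ],
)

```text
clock: 5.75
position: [0.463, 0.1299, 0.0186]
ee_rot: [0.976, -0.038, 0.008, -0.216]
contact_force: [-0.1, -2.7, 2.1]
gripper_width: 0.0001
grip_force: 1.8
```

```bash
python3 -c "
from h import *
go(np.load('p.npy')); print(state()['contact_force'])
im=grab_frame('top'); cv2.imwrite('pics/d3.png',cv2.resize(im[120:280,150:350],None,fx=3,fy=3))"
```

```text
pos [0.463  0.1299 0.0186] q [ 0.221  0.688 -0.406  2.242 -0.79   0.25  -0.972] t 5.75
shift mm [  8.2 130.3 -60.2] (tool now)
[-0.1443345  -2.74146957  2.08711677]
```

View pics/d3.png

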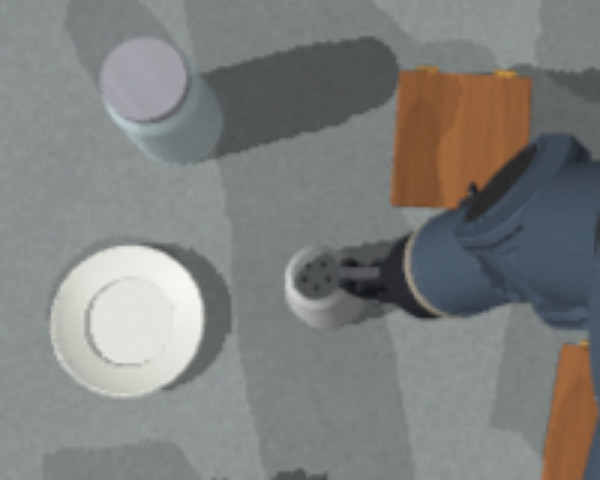

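Shaker top disc is at crop (318,273), still upright. A little more for margin, then I back off.

>>> send_rows(
  steps=[
    [[0,0,0],[0,-7.2,3.4],0],
    [[0,0,0],[0,-6.2,2.9],0],
    [[0,0,0],[0,0,0],0],
    [[0,0,0],[0,9.1,-4.2],0],
    [[0,0,0],[0,18.1,-8.5],0],
    [[0,0,0],[0,27.2,-12.7],0],
    [[0,0,0],[0,27.2,-12.7],0],
    [[0,0,0],[0,27.2,-12.7],0],
    [[0,0,0],[0,0,0],0],
  ],
)

```text
clock: 6.92
position: [0.4546, 0.0204, 0.0181]
ee_rot: [0.976, -0.041, 0.009, -0.216]
contact_force: [0.1, -0.2, -0.1]
gripper_width: 0.0001
grip_force: 0.0
```

```bash
python3 - <<'E'
from h import *
go([.43,.05,.2],Rt(CX,0,0))
im=grab_frame('top'); cv2.imwrite('pics/d4.png',im)
# shaker: dark top disc near there + whole bright blob
g=cv2.cvtColor(im,cv2.COLOR_BGR2GRAY)[190:240,225:290]
m=(g>135).astype(np.uint8); n,l,st,ce=cv2.connectedComponentsWithStats(m)
for i in range(1,n):
    if st[i,4]>30:
        u,v=st[i,0]+st[i,2]/2+225,st[i,1]+st[i,3]/2+190; p=ray("top",u,v,.045); print(st[i],u,v,p,(p-LIP)@CX,(p-LIP)@CY)
for q in [(251,211,.09)]: p=ray('top',*q); print(p,(p-LIP)@CY)
L=[json.loads(l) for l in open('log.jsonl')]
print(len(L))
E
```

```text
pos [0.4546 0.0204 0.0181] q [ 0.407  0.684 -0.326  2.22  -0.679  0.371 -0.858] t 6.925
shift mm [ -27.1 -101.5 -153.3] (tool now)
turn deg [-24.9  -0.1  -0.8] shift after turn [ -26.6  -27.8 -181.9]
[  0   0  12  50 364] 231.0 215.0 [0.46882207 0.24355446 0.045     ] -0.07189656397626225 0.18924641379914495
[52  0 10  9 50] 282.0 194.5 [0.5225331 0.1057819 0.045    ] -0.008680864316670873 0.05556796753497771
[ 13  12  16  27 152] 246.0 215.5 [0.46660607 0.20319571 0.045     ] -0.07128432616918863 0.14883151707607334
[60 29  5 21 61] 287.5 229.5 [0.42613844 0.09172387 0.045     ] -0.10385620189826059 0.03480224711338491
[0.47069306 0.18378153 0.09      ] 0.12975073800913164
7
```

The shaker is at about 0.13 m caddy y, clear of the caddy (the limit is 0.096). Before tilting the hand under the lip, I fit a simple arm model to the logged states to see which tilts it can reach.

```bash
cat > fk.py <<'E'
import numpy as np, json, itertools
from scipy.spatial.transform import Rotation as R
from scipy.optimize import least_squares
L=[json.loads(l) for l in open('log.jsonl')]
LO=np.array([-2.76,-.34,-1.52,.19,-1.09,.17,-2.82]);HI=np.array([2.76,2.15,1.57,2.46,4.23,1.99,2.82])
AX="zyzyzyz"
def rot(q,s,b): 
    r=R.from_euler("z",b[0])
    for a,qq,ss in zip(AX,q,s): r=r*R.from_euler(a,ss*qq)
    return r*R.from_euler("z",b[1])
def fit():
    best=None
    for s in itertools.product([1,-1],repeat=4):
        s7=[s[0],1,s[1],1,s[2],1,s[3]]
        for b0 in (0,np.pi):
            f=lambda b:np.concatenate([(R.from_quat(e).inv()*rot(q,s7,b)).as_rotvec() for q,p,e in L])
            o=least_squares(f,[b0,0.3])
            if best is None or o.cost<best[0]: best=(o.cost,s7,o.x)
    return best
cost,S,B=fit()
def cols(q):  # linear in offsets: after base, j2, j4, j6/7
    r=R.from_euler("z",B[0]); M=[]
    for i,(a,qq) in enumerate(zip(AX,q)):
        r=r*R.from_euler(a,S[i]*qq)
        if i in(0,2,4,6): M.append(r.as_matrix()[:,2:])
        if i in (0,2,4): M.append(r.as_matrix()[:,1:2])
    return np.hstack(M)
A=np.vstack([cols(q) for q,p,e in L]); P=np.concatenate([p for q,p,e in L])
# weak prior
W=np.vstack([A,1e-3*np.eye(A.shape[1])]); k=np.linalg.lstsq(W,np.r_[P,np.zeros(A.shape[1])],rcond=None)[0]
fk=lambda q:(cols(q)@k,rot(q,S,B))
if __name__=="__main__":
    print("rotcost",cost,S,B); print("k",k.round(4),"res mm",(np.abs(A@k-P).max()*1e3).round(2))
E
python3 fk.py
```

```text
rotcost 1.0619755419230723e-30 [-1, 1, -1, 1, -1, 1, -1] [6.28318531 1.57079633]
k [ 2.667e-01 -1.500e-02  5.873e-01 -3.150e-02  3.913e-01 -3.000e-04
  3.612e-01] res mm 0.0
```

```bash
cat > ik.py <<'E'
from fk import *
from h import LIP,CX,CY,Z,state
rng=np.random.default_rng(0)
def ik(p,d,seeds,xdir=None):
    def f(q):
        P,r=fk(q); m=r.as_matrix(); e=np.r_[(P-p)*10,(m[:,2]-d)*2]
        return np.r_[e,(m[:,0]-xdir)*2] if xdir is not None else e
    best=None
    for s in seeds:
        o=least_squares(f,np.clip(s,LO+.02,HI-.02),bounds=(LO+.01,HI-.01),max_nfev=60)
        if best is None or o.cost<best.cost: best=o
        if o.cost<1e-6: break
    return best
def dirv(t,a): t,a=np.radians([t,a]); return np.sin(t)*(np.cos(a)*CX+np.sin(a)*CY)-np.cos(t)*Z
E
cat > t.py <<'E'
from ik import *
q0=np.array(state()["qpos"])
p=LIP+.012*CX-.015*Z
for a in (0,-25,25,-50,50,-75,75):
    for t in (40,55,70,85):
        sd=[q0]+[LO+(HI-LO)*rng.random(7) for _ in range(10)]
        o=ik(p,dirv(t,a),sd); print(a,t,"%.1e"%o.cost,o.x.round(2) if o.cost<1e-5 else "")
E
python3 t.py
```

```text
0 40 3.3e-02 
0 55 2.2e-01 
0 70 4.1e-01 
0 85 2.2e-01 
-25 40 1.9e-11 [-0.32  0.69 -0.38  2.45  1.9   0.9   2.81]
-25 55 1.3e-02 
-25 70 2.2e-02 
-25 85 3.0e-03 
25 40 2.1e-02 
25 55 1.6e-01 
25 70 2.5e-01 
25 85 1.2e-01 
-50 40 5.1e-21 [-0.9   0.76  0.42  2.23  1.2   0.45 -1.47]
-50 55 6.8e-17 [-1.2   1.02  0.71  2.25  1.24  0.38  1.83]
-50 70 3.4e-17 [-1.35  1.29  0.81  2.22  1.13  0.43  2.26]
-50 85 2.0e-19 [-1.27  1.36  0.55  2.15  1.17  0.87  0.58]
50 40 1.6e-18 [ 0.95  1.03 -1.29  2.37  2.07  0.47  1.19]
50 55 2.8e-09 [ 1.1   1.31 -1.37  2.45  2.46  0.54  2.81]
50 70 3.2e-06 [ 1.27  1.71 -1.51  2.45  2.42  0.56 -2.81]
50 85 3.2e-19 [ 1.3   1.73 -1.18  2.38  3.69  0.34  2.09]
-75 40 4.9e-19 [-0.86  0.82  0.44  1.97  0.53  0.72 -1.65]
-75 55 1.1e-18 [-1.02  1.    0.55  1.92  0.56  0.83 -1.16]
-75 70 2.8e-22 [-1.06  1.15  0.52  1.85  0.65  1.02 -2.81]
-75 85 6.1e-19 [-1.14  1.35  0.61  1.77  0.62  1.14 -2.  ]
75 40 2.1e-22 [ 0.55  0.74 -0.44  2.14 -1.07  0.46  2.81]
75 55 9.6e-17 [ 0.83  0.95 -0.69  2.13 -1.08  0.47 -2.8 ]
75 70 2.3e-17 [ 0.95  1.15 -0.75  2.09 -1.08  0.6  -2.81]
75 85 2.4e-17 [ 0.98  1.32 -0.71  2.02 -1.08  0.82 -2.32]
```

```bash
cat > sim.py <<'E'
from ik import *
from scipy.spatial.transform import Slerp
def step(q,p,r):
    def f(x):
        P,rr=fk(x); return np.r_[(P-p)*20,(r.inv()*rr).as_rotvec()*5,(x-q)*.02]
    return least_squares(f,np.clip(q,LO+1e-4,HI-1e-4),bounds=(LO,HI),max_nfev=30).x
def run(q,W,n=14,verbose=True):
    p0,r0=fk(q)
    for i,(p,r) in enumerate(W):
        sl=Slerp([0,1],R.concatenate([r0,r])); worst=0;dq=0
        for t in np.linspace(0,1,n+1)[1:]:
            q2=step(q,p0+t*(p-p0),sl(t)); P,rr=fk(q2); dq=max(dq,np.abs(q2-q).max()); q=q2
            worst=max(worst,np.linalg.norm(P-(p0+t*(p-p0)))*1e3+np.degrees((sl(t).inv()*rr).magnitude()))
        p0,r0=p,r
        if verbose: print(i,q.round(2),"err %.1f dq %.2f"%(worst,dq))
    return q
def lipR(t,a,k):
    d=dirv(t,a); n=np.cross(d,CY); n/=np.linalg.norm(n); x=n; m=np.c_[x,np.cross(d,x),d]
    return R.from_matrix(m)*R.from_euler("z",90*k,degrees=True)
def rel(x,y,z): return LIP*[1,1,0]+x*CX+y*CY+z*Z
E
cat > t.py <<'E'
from sim import *
from h import Rt
q0=np.array(state()["qpos"])
for t,a in ((50,-50),(50,-60)):
  for k in range(4):
    r=lipR(t,a,k); print(t,a,k); h=.078
    hin=rel(.125,-.035,0)
    arc=[(hin+.125*(-np.cos(g)*CX+np.sin(g)*Z)+ (.004)*CX+Z*(.072-.024),r) for g in (.3,.6,.9,1.2,1.5,1.75)]
    run(q0,[(rel(-.07,.0,.25),Rt(CX,0,0)),(rel(-.1,-.03,.25),r),(rel(-.075,-.035,.036),r),(rel(.004,-.035,.036),r)]+arc)
E
python3 t.py
```

```text
50 -50 0
0 [-0.34  0.24  0.15  1.95 -0.04  0.95 -1.81] err 0.0 dq 0.08
1 [-1.67  0.66  1.29  2.37  0.53  0.48 -2.82] err 0.0 dq 0.42
2 [-1.36  1.13  0.93  2.35  0.19  0.17 -2.82] err 21.3 dq 0.06
3 [-1.22  1.13  0.94  2.23  0.29  0.17 -2.82] err 20.9 dq 0.01
4 [-1.24  1.03  0.99  2.25  0.37  0.17 -2.82] err 14.7 dq 0.01
5 [-1.24  0.98  1.04  2.25  0.44  0.17 -2.82] err 8.3 dq 0.00
6 [-1.21  0.92  1.05  2.2   0.48  0.21 -2.8 ] err 2.3 dq 0.01
7 [-1.16  0.88  1.02  2.12  0.49  0.28 -2.76] err 0.0 dq 0.01
8 [-1.1   0.87  0.98  2.03  0.49  0.33 -2.72] err 0.0 dq 0.01
9 [-1.04  0.88  0.95  1.96  0.48  0.36 -2.7 ] err 0.0 dq 0.01
50 -50 1
0 [-0.34  0.24  0.15  1.95 -0.04  0.95 -1.81] err 0.0 dq 0.08
1 [-1.6   0.97  1.57  2.46 -0.91  0.24 -2.82] err 37.0 dq 0.63
2 [-1.32  1.11  1.09  2.39 -1.09  0.17 -2.82] err 34.8 dq 0.07
3 [-1.22  1.14  1.09  2.26 -1.09  0.17 -2.82] err 33.9 dq 0.01
4 [-1.27  1.11  1.17  2.29 -1.09  0.17 -2.82] err 23.2 dq 0.01
5 [-1.29  1.13  1.27  2.26 -1.09  0.22 -2.82] err 11.9 dq 0.01
6 [-1.29  1.17  1.38  2.2  -1.07  0.34 -2.82] err 3.6 dq 0.01
7 [-1.25  1.2   1.44
[... 3243 characters left out ...]
0 dq 0.01
9 [-0.37  0.7  -0.22  1.81  1.16  1.18 -0.04] err 0.0 dq 0.01
50 -60 3
0 [-0.34  0.24  0.15  1.95 -0.04  0.95 -1.81] err 0.0 dq 0.08
1 [-0.84  0.36 -0.01  2.24  0.88  1.17 -1.76] err 0.0 dq 0.08
2 [-0.81  0.84  0.02  2.34  1.26  0.84 -2.35] err 0.0 dq 0.04
3 [-0.71  0.85  0.06  2.19  1.25  0.86 -2.15] err 0.0 dq 0.01
4 [-0.7   0.75  0.06  2.17  1.18  0.9  -2.01] err 0.0 dq 0.01
5 [-0.68  0.69  0.05  2.12  1.13  0.94 -1.89] err 0.0 dq 0.01
6 [-0.65  0.66  0.06  2.06  1.09  0.98 -1.77] err 0.0 dq 0.01
7 [-0.61  0.65  0.06  1.97  1.07  1.   -1.67] err 0.0 dq 0.01
8 [-0.57  0.67  0.06  1.89  1.06  1.01 -1.59] err 0.0 dq 0.01
9 [-0.54  0.7   0.06  1.82  1.05  1.02 -1.54] err 0.0 dq 0.01
```

Model fits exactly, and the approach from the front-left (tilt 50°, azimuth −55°, roll variant 2) is reachable. First I go up and straighten.

```bash
python3 -c "
from sim import *
from h import go,Rt
go(rel(-.07,0,.25),Rt(CX,0,0))
r=lipR(50,-55,2); go(rel(-.1,-.03,.25),r); print((Rt(CX,0,0).inv()*r).as_rotvec(degrees=True))
run(np.array(state()['qpos']),[(rel(-.07,.0,.25),Rt(CX,0,0)),(rel(-.1,-.03,.25),r),(rel(-.075,-.035,.036),r),(rel(.004,-.035,.036),r)])
"
```

```text
pos [0.4546 0.0222 0.0184] q [ 0.406  0.684 -0.328  2.22  -0.68   0.371 -0.859] t 6.975
shift mm [ 1.000e-01 -1.273e+02 -1.962e+02] (tool now)
turn deg [-25.   -0.1  -0.6] shift after turn [   0.6  -32.5 -231.6]
pos [0.4546 0.0222 0.0184] q [ 0.406  0.684 -0.328  2.22  -0.68   0.371 -0.859] t 6.975
shift mm [ -29.6  -99.8 -209. ] (tool now)
turn deg [ -52.   -89.  -143.3] shift after turn [-106.5 -128.4 -163.4]
[ -47.21893576  -53.89200314 -152.75197009]
0 [-0.34  0.24  0.15  1.95 -0.04  0.95 -1.81] err 0.0 dq 0.08
1 [-0.62  0.34 -0.33  2.29  0.96  1.23 -0.35] err 0.0 dq 0.13
2 [-0.63  0.85 -0.28  2.4   1.38  1.05 -0.98] err 0.0 dq 0.05
3 [-0.53  0.84 -0.22  2.24  1.41  1.05 -0.77] err 0.0 dq 0.02
```

>>> send_rows(
  steps=[
    [[0,0,0],[0,-9,-25],0],
    [[0,0,0],[0,-20,-29],0],
    [[0,0,0],[0,-25,-36],0],
    [[0,0,0],[0,-25,-36],0],
    [[0,0,0],[0,-25,-36],0],
    [[0,0,0],[0,-23,-34],0],
    [[-8.3,0,0],[0,0,0],0],
    [[-8.3,0,0],[0,0,0],0],
    [[-8.3,0,0],[0,0,0],0],
    [[0,0,0],[0,0,0],0],
  ],
)

```text
clock: 8.22
position: [0.4569, 0.0602, 0.2499]
ee_rot: [0.999, -0.035, -0.0, -0.001]
contact_force: [0.1, -0.0, -0.1]
gripper_width: -0.0001
grip_force: 0.0
```

```bash
python3 -c "
from sim import *
from h import go,Rt
r=lipR(50,-55,2); go(rel(-.1,-.03,.25),r)
"
```

```text
pos [0.4569 0.0602 0.2499] q [-0.171  0.24  -0.076  1.946  0.019  0.956 -1.895] t 8.225
shift mm [-29.1  35.5  -0.1] (tool now)
turn deg [ -47.3  -54.1 -152.7] shift after turn [ 24.  -38.    9.5]
```

>>> send_rows(
  steps=[
    [[-2.36,-2.7,-7.63],[0,0,0],0],
    [[-2.36,-2.7,-7.63],[0,0,0],0],
    [[-2.36,-2.7,-7.63],[0,0,0],0],
    [[-2.36,-2.7,-7.63],[0,0,0],0],
    [[-2.36,-2.7,-7.63],[0,0,0],0],
    [[-2.36,-2.7,-7.63],[0,0,0],0],
    [[-2.36,-2.7,-7.63],[0,0,0],0],
    [[-2.36,-2.7,-7.63],[0,0,0],0],
    [[-2.36,-2.7,-7.63],[0,0,0],0],
    [[-2.36,-2.7,-7.63],[0,0,0],0],
  ],
)

```text
clock: 9.48
position: [0.4563, 0.055, 0.2491]
ee_rot: [0.763, 0.58, -0.224, 0.176]
contact_force: [-0.4, 0.6, 0.2]
gripper_width: -0.0
grip_force: 0.0
```

>>> send_rows(
  steps=[
    [[-2.36,-2.7,-7.63],[0,0,0],0],
    [[-2.36,-2.7,-7.63],[0,0,0],0],
    [[-2.36,-2.7,-7.63],[0,0,0],0],
    [[-2.36,-2.7,-7.63],[0,0,0],0],
    [[-2.36,-2.7,-7.63],[0,0,0],0],
    [[-2.36,-2.7,-7.63],[0,0,0],0],
    [[-2.36,-2.7,-7.63],[0,0,0],0],
    [[-2.36,-2.7,-7.63],[0,0,0],0],
    [[-2.36,-2.7,-7.63],[0,0,0],0],
    [[-2.36,-2.7,-7.63],[0,0,0],0],
  ],
)

```text
clock: 10.72
position: [0.456, 0.054, 0.2491]
ee_rot: [0.132, 0.897, -0.33, 0.262]
contact_force: [-1.1, -0.2, 0.3]
gripper_width: -0.0002
grip_force: 0.0
```

```bash
python3 -c "
from sim import *
from h import go,Rt
r=lipR(50,-55,2); go(rel(-.075,-.035,.25),r);go(rel(-.075,-.035,.036),r)
run(np.array(state()['qpos']),[(rel(-.075,-.035,.25),r),(rel(-.075,-.035,.036),r),(rel(.004,-.035,.036),r),(rel(.04,-.035,.15),r),(rel(.14,-.035,.17),r)])
"
```

```text
pos [0.456  0.054  0.2491] q [-0.444  0.419 -0.558  2.178  0.987  1.357 -0.353] t 10.725
shift mm [  2.3 -28.3  19.6] (tool now)
turn deg [-0.4 -0.5  0. ] shift after turn [  2.5 -28.5  19.4]
pos [0.456  0.054  0.2491] q [-0.444  0.419 -0.558  2.178  0.987  1.357 -0.353] t 10.725
shift mm [121.7  83.6 157.4] (tool now)
turn deg [-0.4 -0.5  0. ] shift after turn [123.2  82.4 156.9]
0 [-0.4   0.38 -0.55  2.25  1.02  1.3  -0.36] err 0.0 dq 0.01
1 [-0.5   0.87 -0.48  2.39  1.37  1.21 -0.99] err 0.0 dq 0.05
2 [-0.4   0.86 -0.42  2.24  1.42  1.2  -0.78] err 0.0 dq 0.02
3 [-0.33  0.65 -0.45  2.13  1.27  1.22 -0.43] err 0.0 dq 0.03
4 [-0.25  0.69 -0.41  1.9   1.28  1.23 -0.19] err 0.0 dq 0.02
```

>>> send_rows(
  steps=[
    [[0,0,0],[2,-28,20],0],
    [[0,0,0],[20,18.5,23],0],
    [[0,0,0],[20,18.5,23],0],
    [[0,0,0],[20,18.5,23],0],
    [[0,0,0],[20,18.5,23],0],
    [[0,0,0],[20,18.5,23],0],
    [[0,0,0],[12,11,14],0],
    [[0,0,0],[8,7,9],0],
    [[0,0,0],[0,0,0],0],
  ],
)

```text
clock: 11.85
position: [0.4519, 0.0206, 0.0363]
ee_rot: [0.134, 0.896, -0.33, 0.264]
contact_force: [-0.4, -0.9, 0.6]
gripper_width: -0.0001
grip_force: 0.0
```

```bash
python3 -c "
from sim import *
from h import *
r=lipR(50,-55,2); go(rel(.004,-.035,.036),r)
b=grab_frame('scene')[100:320,230:500]; a=grab_frame('top')[110:290,170:370]
o=np.zeros((400,800,3),np.uint8); o[:360,:400]=cv2.resize(a,(400,360)); o[:326,400:]=cv2.resize(b,(400,326)); cv2.imwrite('pics/e1.png',o)
"
```

```text
pos [0.4519 0.0206 0.0363] q [-0.497  0.868 -0.467  2.376  1.355  1.201 -0.976] t 11.85
shift mm [-63.7  27.6  33.8] (tool now)
turn deg [-0.4 -0.4 -0.3] shift after turn [-63.6  27.   34.5]
```

View pics/e1.png

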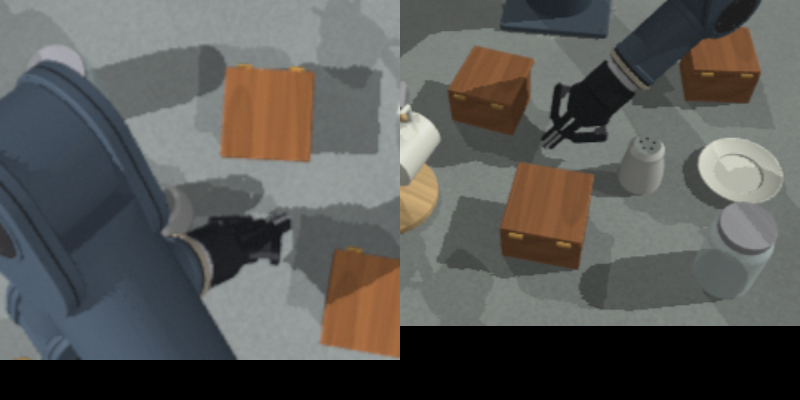

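The shaker stands clear to the left of the caddy (crop (642,165)). The fingertips are in front of the lid at (547,145), low and free. Now I slide them under the lip.

>>> send_rows(
  steps=[
    [[0,0,0],[-10.5,4.6,5.6],0],
    [[0,0,0],[-10.5,4.6,5.6],0],
    [[0,0,0],[-10.5,4.6,5.6],0],
    [[0,0,0],[-10.5,4.6,5.6],0],
    [[0,0,0],[-8,3.5,4.3],0],
    [[0,0,0],[-7,3,3.7],0],
    [[0,0,0],[-7,3,3.7],0],
    [[0,0,0],[0,0,0],0],
  ],
)

```text
clock: 12.95
position: [0.5304, 0.0162, 0.0364]
ee_rot: [0.135, 0.896, -0.328, 0.266]
contact_force: [0.1, 0.0, 0.6]
gripper_width: 0.0001
grip_force: 0.0
```

```bash
cat > arc.py <<'E'
from sim import *
from h import go
r=R.from_quat(state()["ee_rot"])
s=state()["position"]; c=(s-LIP)
print("rel lip",(c@CX).round(4),(c@CY).round(4),s[2].round(4),state()["contact_force"].round(1))
y=c@CY; hin=rel(.125,y,.072); zo=-.025
pts=[rel(.004,y,.049)]+[hin+.125*(-np.cos(g)*CX+np.sin(g)*Z)+.004*CX-.023*Z for g in np.radians([8,16,24,32,40,48])]
# then tip near underside, radius .10
prev=s
for i,p in enumerate(pts): print(i,p.round(3),"tool shift",(r.inv().apply(p-prev)*1e3).round(1)); prev=p
E
python3 arc.py
```

```text
rel lip 0.0054 -0.0333 0.0364 [0.1 0.  0.6]
0 [0.529 0.016 0.049] tool shift [-5.9 -7.  -8.7]
1 [0.53  0.016 0.066] tool shift [-10.8  -8.6 -10.7]
2 [0.534 0.016 0.083] tool shift [-12.6  -7.5  -9.4]
3 [0.54  0.016 0.1  ] tool shift [-14.2  -6.3  -8. ]
4 [0.548 0.015 0.115] tool shift [-15.5  -5.   -6.4]
5 [0.558 0.014 0.129] tool shift [-16.4  -3.6  -4.6]
6 [0.57  0.013 0.142] tool shift [-17.1  -2.1  -2.8]
```

>>> send_rows(
  steps=[
    [[0,0,0],[-5.9,-7,-8.7],0],
    [[0,0,0],[-5.4,-4.3,-5.4],0],
    [[0,0,0],[-5.4,-4.3,-5.3],0],
    [[0,0,0],[-6.3,-3.8,-4.7],0],
    [[0,0,0],[-6.3,-3.7,-4.7],0],
    [[0,0,0],[-7.1,-3.2,-4],0],
    [[0,0,0],[-7.1,-3.1,-4],0],
    [[0,0,0],[0,0,0],0],
  ],
)

```text
clock: 13.95
position: [0.5398, 0.0157, 0.1005]
ee_rot: [0.135, 0.896, -0.328, 0.266]
contact_force: [-0.1, 0.3, -0.4]
gripper_width: 0.0002
grip_force: 0.0
```

```bash
python3 -c "
from h import *
s=state(); c=s['position']-LIP; print((c@CX).round(4),(c@CY).round(4),s['position'].round(4),s['contact_force'].round(1),s['qpos'].round(2))
b=grab_frame('scene')[100:320,230:500]; cv2.imwrite('pics/e2.png',cv2.resize(b,None,fx=2.4,fy=2.4))
"
```

```text
0.0148 -0.0331 [0.5398 0.0157 0.1005] [-0.1  0.3 -0.4] [-0.37  0.73 -0.44  2.19  1.32  1.21 -0.6 ]
```

View pics/e2.png

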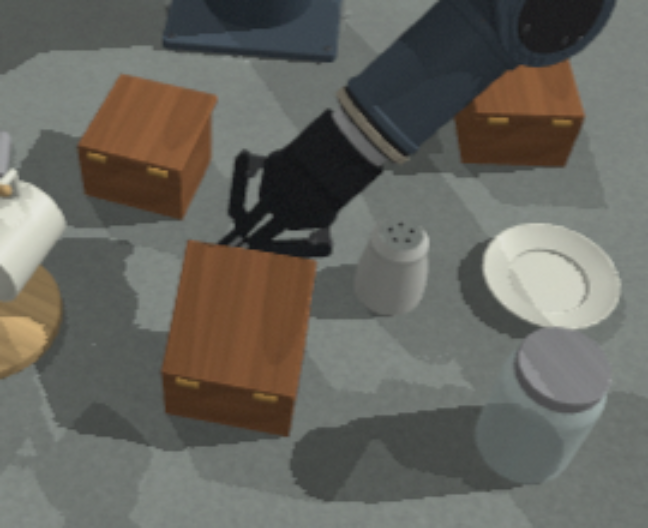

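```bash
python3 -c "
from h import *
for g in np.radians([0,10,20,24,30]):
    print(np.degrees(g).round(),[np.round(proj('scene',HINGE+.125*(-np.cos(g)*CX+np.sin(g)*Z)+.008*(np.sin(g)*CX+np.cos(g)*Z)+w*CY),1).tolist() for w in(-.06,.06)])
print('seen', [190/2.4+230,240/2.4+100],[316/2.4+230,262/2.4+100])
"
```

```text
0.0 [[310.2, 207.6], [361.3, 216.0]]
10.0 [[309.7, 202.9], [361.9, 211.4]]
20.0 [[308.8, 199.5], [362.3, 208.2]]
24.0 [[308.4, 198.6], [362.4, 207.3]]
30.0 [[307.6, 197.6], [362.4, 206.5]]
seen [309.1666666666667, 200.0] [361.6666666666667, 209.16666666666669]
```

Lid front corners are now at (309,200) and (362,209) against (310,208) and (361,216) shut, so it is up about 18° on the fingertips. I continue along the arc.

```bash
python3 - <<'E'
from sim import *
from h import HINGE
r=R.from_quat(state()["ee_rot"]); s=state()["position"]; y=(s-LIP)@CY; hin=rel(.125,y,.072); prev=s
P=[("e",g) for g in (32,40,48,56)]+[("r",a) for a in (59,67,75,83,91,99,105)]
for k,a in P:
    g=np.radians(a); p=hin+(.125*(-np.cos(g)*CX+np.sin(g)*Z)+.004*CX-.023*Z if k=="e" else .104*(-np.cos(g)*CX+np.sin(g)*Z))
    print(k,a,p.round(3),(r.inv().apply(p-prev)*1e3).round(1).tolist()); prev=p
E
```

```text
e 32 [0.548 0.015 0.115] [-15.5, -4.8, -6.1]
e 40 [0.558 0.014 0.129] [-16.4, -3.6, -4.6]
e 48 [0.57  0.014 0.142] [-17.1, -2.1, -2.8]
e 56 [0.584 0.013 0.153] [-17.4, -0.6, -0.9]
r 59 [0.596 0.012 0.161] [-15.0, 0.1, -0.1]
r 67 [0.609 0.011 0.168] [-14.4, 1.3, 1.4]
r 75 [0.623 0.01  0.172] [-14.0, 2.5, 2.9]
r 83 [0.637 0.009 0.175] [-13.3, 3.7, 4.4]
r 91 [0.651 0.008 0.176] [-12.4, 4.9, 5.8]
r 99 [0.666 0.007 0.175] [-11.2, 5.9, 7.1]
r 105 [0.677 0.006 0.172] [-7.5, 5.0, 6.1]
```

>>> send_rows(
  steps=[
    [[0,0,0],[-7.8,-2.4,-3.1],0],
    [[0,0,0],[-7.7,-2.4,-3],0],
    [[0,0,0],[-8.2,-1.8,-2.3],0],
    [[0,0,0],[-8.2,-1.8,-2.3],0],
    [[0,0,0],[-8.6,-1,-1.4],0],
    [[0,0,0],[-8.5,-1.1,-1.4],0],
    [[0,0,0],[-8.7,-0.3,-0.5],0],
    [[0,0,0],[-8.7,-0.3,-0.4],0],
    [[0,0,0],[0,0,0],0],
  ],
)

```text
clock: 15.12
position: [0.5843, 0.0124, 0.1527]
ee_rot: [0.135, 0.896, -0.328, 0.266]
contact_force: [-0.4, 0.2, -0.0]
gripper_width: 0.0
grip_force: 0.0
```

```bash
python3 -c "
from h import *
s=state(); c=s['position']-LIP; print((c@CX).round(4),(c@CY).round(4),s['position'].round(4),s['contact_force'].round(1),s['qpos'].round(2))
b=grab_frame('scene')[100:320,230:500]; cv2.imwrite('pics/e3.png',cv2.resize(b,None,fx=2.4,fy=2.4))
"
```

```text
0.0595 -0.0333 [0.5843 0.0124 0.1527] [-0.4  0.2 -0. ] [-0.32  0.66 -0.43  2.08  1.27  1.23 -0.38]
```

View pics/e3.png

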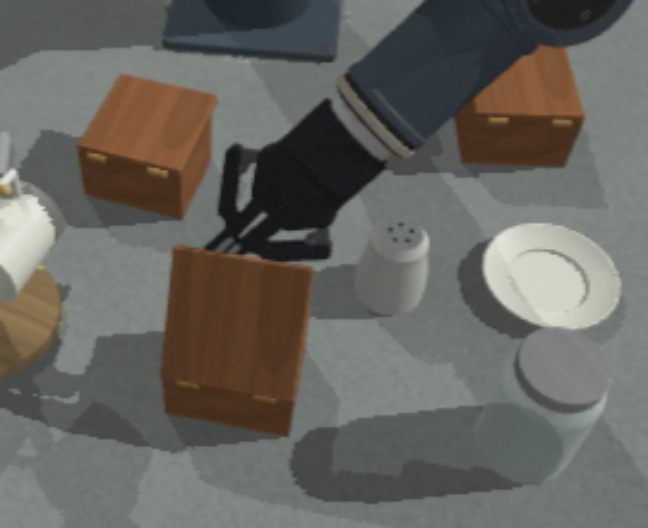

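The lid is at about 50°: its front edge runs from (175,247) to (312,267) in the crop, with the fingertips behind it. The shaker is untouched. I continue past upright.

>>> send_rows(
  steps=[
    [[0,0,0],[-7.5,0,0],0],
    [[0,0,0],[-7.5,0,0],0],
    [[0,0,0],[-7.2,0.6,0.7],0],
    [[0,0,0],[-7.2,0.6,0.7],0],
    [[0,0,0],[-7,1.2,1.4],0],
    [[0,0,0],[-7,1.2,1.4],0],
    [[0,0,0],[-6.7,1.8,2.2],0],
    [[0,0,0],[-6.7,1.8,2.2],0],
    [[0,0,0],[-6.2,2.4,2.9],0],
    [[0,0,0],[-6.2,2.4,2.9],0],
  ],
)

```text
clock: 16.42
position: [0.6518, 0.0073, 0.1759]
ee_rot: [0.134, 0.896, -0.328, 0.266]
contact_force: [-0.5, 0.7, -0.3]
gripper_width: 0.0004
grip_force: 0.0
```

>>> send_rows(
  steps=[
    [[0,0,0],[-5.6,3,3.6],0],
    [[0,0,0],[-5.6,3,3.6],0],
    [[0,0,0],[-5.6,3.5,4.4],0],
    [[0,0,0],[0,0,0],0],
    [[0,0,0],[0,0,0],0],
  ],
)

```text
clock: 17.05
position: [0.6734, 0.0058, 0.1729]
ee_rot: [0.134, 0.896, -0.328, 0.266]
contact_force: [0.4, 0.2, -0.4]
gripper_width: 0.0002
grip_force: 0.0
```

```bash
python3 -c "
from sim import *
from h import *
s=state(); c=s['position']-LIP; print((c@CX).round(4),(c@CY).round(4),s['position'].round(4),s['contact_force'].round(1),s['qpos'].round(2))
go(rel(-.08,-.035,.30))
b=grab_frame('scene')[100:320,230:500]; cv2.imwrite('pics/e4.png',cv2.resize(b,None,fx=2.4,fy=2.4))
"
```

```text
0.1488 -0.0337 [0.6734 0.0058 0.1729] [ 0.4  0.2 -0.4] [-0.25  0.69 -0.4   1.86  1.27  1.23 -0.17]
pos [0.6734 0.0058 0.1729] q [-0.252  0.69  -0.404  1.864  1.272  1.233 -0.168] t 17.05
shift mm [ 117.2 -149.5 -180. ] (tool now)
```

View pics/e4.png

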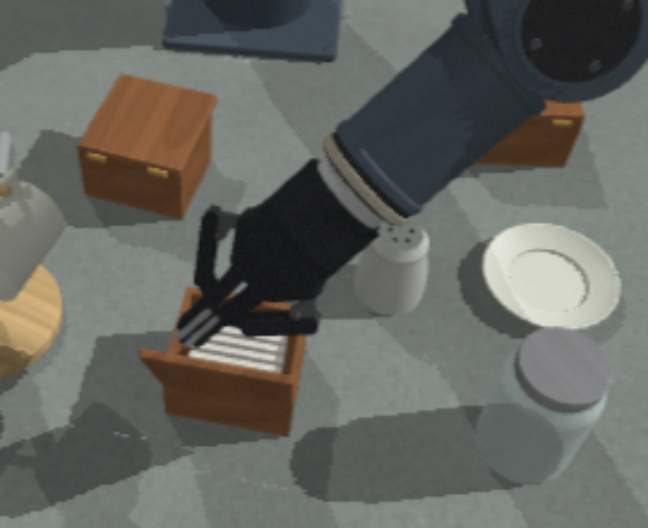

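The lid has fallen open to its stop, with the sachets showing at crop (240,350), and everything else is in place. I retreat the hand and hand in.

>>> send_rows(
  steps=[
    [[0,0,0],[12,-15,-18],0],
    [[0,0,0],[23,-30,-36],0],
    [[0,0,0],[23,-30,-36],0],
    [[0,0,0],[23,-30,-36],0],
    [[0,0,0],[23,-30,-36],0],
    [[0,0,0],[12,-15,-18],0],
    [[0,0,0],[0,0,0],0],
    [[0,0,0],[0,0,0],0],
  ],
)

```text
clock: 18.1
position: [0.4465, 0.0199, 0.3009]
ee_rot: [0.134, 0.896, -0.328, 0.266]
contact_force: [1.0, -0.5, -0.8]
gripper_width: 0.0002
grip_force: 0.0
```

```bash
python3 -c "
from h import *
s=state(); print(s['position'].round(3),s['contact_force'].round(1),s['clock'],np.abs(s['qvel']).max().round(3))
im=grab_frame('scene'); hsv=cv2.cvtColor(im,cv2.COLOR_BGR2HSV)
print('lid open check, bright sachets:',int(cv2.inRange(hsv[225:260,305:360],(0,0,140),(180,60,255)).sum()/255))
print(hand_in())
"
```

```text
[0.446 0.02  0.301] [ 1.  -0.5 -0.8] 18.1 0.018
lid open check, bright sachets: 475
the job is handed in; nothing more can be done
None
```

The job is handed in at 18 s: the shaker was pushed upright to the caddy's left, about 0.13 m from its middle line (over 0.096 m needed), then the lid was tipped back and stays open by itself; I saw nothing else moved.

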